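# Hold a bore probe contact-free in its drilled column

### The job

Build up the probe station by setting the loose drilled spacer block squarely on the fixed drilled base, long sides along long sides and flush all round, and let go of it. Then take the probe out of its stand by the handle and lower its stem upright down the middle of the bore, without the probe ever touching either block, until the tip is about halfway down the bore of the base. Finish while still holding it there, still and centred, and leave the other things on the table alone.

Things in the scene. Friction and masses are not known exactly. Their poses are not given: they have to be found in the camera images.
- station: Fixed dark-steel base block bolted to the table, 46 mm (its x) by 60 mm (its y), 50 mm high, on an 8 mm thick foot flange 66 x 80 mm. A vertical blind bore of 28 mm diameter, 42 mm deep, opens in the middle of its top. Origin: centre of the underside, on the table; z up. It stands near the middle, turned somewhat; the spacer and the probe stand are on either side of it, one left and one right, which one varies.
- station_mouth (a point): Centre of the bore's mouth in the top face of the fixed base, 50 mm above its underside.
- spacer: Loose bright-aluminium spacer block, 46 mm (its x) by 60 mm (its y), 40 mm high, about 0.18 kg, with a vertical through bore of 28 mm diameter in its middle; the same outline as the base. Lies flat on the table at the start. Origin: centre of the underside; z up. A half turn makes no difference. (The other steel block nearby, 50 x 50 x 25 mm, has no big bore and is not part of the job.)
- spacer_mouth (a point): Centre of the upper mouth of the spacer's bore, 40 mm above its underside.
- stand: Fixed probe stand: a grey foot 66 x 84 x 10 mm, two thin pillars and an aluminium top plate 50 x 70 mm, 10 mm thick, whose upper face is 100 mm above the table. The probe hangs in its closed 18 mm centre hole and must be lifted straight up out of it, at least 85 mm. Origin: centre of the underside, on the table; z up.
- probe: Bore probe, about 0.12 kg, round: a steel stem 12 mm in diameter and 85 mm long, and above it a black handle 22 mm in diameter (a 24 mm shoulder for the lowest 5 mm), 52 mm long; 137 mm in all. Starts upright, the shoulder resting on the stand's top plate, so the handle spans 100 to 152 mm above the table. Origin: centre of the stem's tip (lower end); z runs up along the stem to the handle. Tip: halfway down the base's bore is about 29 mm above the table.
- probe_collar (a point): Point on the probe's axis 65 mm above the tip, level with the spacer's top when the tip is halfway down the base's bore (25 mm below the base's top).
- setup_block: Bystander: plain steel block 50 x 50 x 25 mm with small holes. Origin: centre of the underside.
- oiler: Bystander: small oil bottle with a spout, 32 mm wide, 108 mm high, standing. Origin: centre of the underside.
- spring_tin: Bystander: round closed tin, 60 mm wide, 24 mm high. Origin: centre of the underside.
There are look-alikes about, which are no part of the job. Leave any green or red look-alike of the station alone.

How it is judged:
On the way, in this order (a step that is already met when the one before it is completed fails the run):
1. the spacer sits squarely on the base, released (x of spacer in the frame of station between -0.004 and 0.004 m and y of spacer in the frame of station between -0.004 and 0.004 m and z of spacer in the frame of station between 0.048 and 0.052 m and angle between the x axis of spacer and the x axis of station, either way round below 0.09 rad and angle between spacer's own z axis and vertical below 0.03 rad and contact force between the fingers and spacer below 0.05 N and linear speed of spacer below 0.01 m/s), for 0.2 s.
2. the probe is lifted out of its stand (z of probe in the frame of stand above 0.095 m).
At the end, for the whole second after the job is handed in: The spacer rests released on the base, at most 4 mm off either way and 5 degrees turned. The fingers hold the probe still, upright within 4.5 degrees, its tip 13 to 37 mm below the base's top, within 5 mm of both bores' axes, touching neither block (x of spacer in the frame of station between -0.004 and 0.004 m and y of spacer in the frame of station between -0.004 and 0.004 m and z of spacer in the frame of station between 0.048 and 0.052 m and angle between the x axis of spacer and the x axis of station, either way round below 0.09 rad and angle between spacer's own z axis and vertical below 0.03 rad and contact force between each of the fingers, probe and spacer below 0.05 N and z of probe in the frame of station_mouth between -0.037 and -0.013 m and horizontal distance between probe and station_mouth below 0.005 m and horizontal distance between probe_collar and spacer_mouth below 0.005 m and angle between probe's own z axis and vertical below 0.08 rad and contact force between the fingers and probe above 1 N and contact force between probe and station below 0.05 N and linear speed of probe below 0.01 m/s and angular speed of probe below 0.1 rad/s); the arm keeps its last pose, push and grip.
It fails at once if the probe touches the spacer or the base (contact force between probe and spacer above 0.3 N or contact force between probe and station above 0.3 N).
It fails at once if a bystander is disturbed (distance of any of setup_block, oiler, spring_tin from where it was at the start of the episode above 0.02 m).
It also fails if it takes over 58 s, if anything falls off the work surface, if the arm or the gripper's body presses on something with over 40 N, if the wrist force passes 120 N, or if a joint passes its speed limit or range.

### The arm

A 7-joint arm with a two-finger parallel gripper is mounted at the origin on a cart in front of the work surface, level with it; the furniture and walls round the work are solid. World frame = base frame: x ahead of the robot, y to its left, z up, the work surface at z = 0. Lengths are in m, angles in rad, forces in N, time in s.
With the tool pointing down it reaches from about 0.425 to 0.875 m from the base axis. Payload 4.7 kg.
Tool frame: the origin (TCP) lies where the fingers leave the gripper's body, on its centre line; the fingertips stand 70 mm ahead of it and the grasp point (between the pads) lies 51 mm ahead of it; z points along the fingers, y is the line along which they close (so a half turn about z gives the same grasp; the last joint's range is limited). The gripper opens to 87 mm and grips with 3 to 60 N. Pads are 19 mm wide; open, the fingers measure 117 mm over their backs; the gripper's body (75 mm by 190 mm) begins 51 mm behind the grasp point.
Start: joints at [-1.164, 0.321, -0.07, 1.45, 0.023, 1.371, -0.057], TCP at [0.249, 0.601, 0.292] pointing down, gripper open.
Joint ranges: [-2.86, 2.86], [-0.3, 2.09], [-1.38, 1.24], [0.06, 2.45], [-1.56, 4.7], [0.09, 2.05], [-2.69, 2.69]. Speed limits (rad/s): [2.57, 2.57, 3.14, 3.14, 3.14, 3.14, 3.14].

### API

Orientations are given as a rotation vector (axis times angle).
In Python, from bench import ctrl gives the robot as it stands.
- The arm moves only by the tool play_rows, never from a script. Its argument "increments" is a list that holds one entry, the list of rows, each a list of 7 numbers: the shift along the tool's x, y, z as a fraction of full scale, then the turn, a rotation vector about the tool's x, y, z as a fraction of full scale, then the gripper command: -1 is shut, 1 is fully open, values between are in proportion. A call has 1 to 8 rows; each row is the pose to reach, as a shift and turn from the pose commanded when the call began, along the tool's axes at that moment; what a row does not reach only later rows make up. Full scale, the value 1, is 0.1 m for a shift and 90 degrees for a turn. A row lasts 1/10 s, in which the tool goes at most 50 mm and 8.59 degrees, less where a joint would pass 70% of its speed; a pose out of reach is approached as far as the arm can. A call with a number of a shift or a turn outside -1 to 1 is refused whole. A call with a gripper value outside its range is refused whole. The fingers move at their own pace and stop on an object; "squeeze" is the grip in N (left out, the last holds). Time passes only in rows, so rows that repeat a pose let the fingers close. It gives the time, the measured TCP pose, the force, the opening and the grip force at its end, in the units of the state.
- ctrl.get_state(): the state, without advancing time (a new reading comes with each control period).
- ctrl.get_image(name): name is "scene" or "top"; returns the picture (420x560x3 uint8, red, green, blue); there is no depth.
- ctrl.get_calibration(name): a dict with "vertical_fov" (degrees; the focal length in pixels is half the picture's height over the tangent of half this angle, whatever the lens; pixels are square), "cx", "cy" (the principal point, pixels), "R" (3x3) and "t" (3): a world point X has camera coordinates R X + t. Camera axes: x right, y down, z forward; pixel columns grow to the right and rows downward; lengths in m; the calibration is good to about 2 mm. A picture is of the moment at which its call begins. get_calibration takes no time and is no camera call.
- ctrl.close_job(): hands the job in; it is judged then, once.
The state is a dict: "time": time; "joint_positions": joint angles; "qd": joint speeds; "joint_torque": joint torques, N m; "position": TCP position; "tool_rot": TCP orientation; "ft_force": force on the tool from outside, world axes, zero at the start; "torque": the same for the moment, N m; "grip_width": opening from 0.0 (shut) to 1.0 (fully open); "grip_force": force on a finger pad.
Only numpy, scipy, OpenCV 4.12 (cv2) and the standard library are available. Lean on these libraries where they do the work, as an engineer would, in place of code of your own. Each camera call takes 0.05 s, during which the arm holds its last target. There are 200 camera calls.

## Working session

There is one attempt and no reset: what is moved stays moved. The work goes in short steps, Python scripts to look and compute and a tool call to move; the robot and the scene stay as the last step left them, time stands still between calls to the robot, and variables do not carry over. Pictures are saved under pics/ and viewed, at most 10 in all, crops included, and the job is handed in when it is done.

Besides the shell and the picture viewer there is one more tool, called after ">>>" in YAML: its name, and indented under it one key for each argument. play_rows: Moves the arm, as the interface text tells. Shift numbers are shares of 0.1 m and turn numbers shares of 90 degrees, none past 1 either way. Its arguments: {"type":"object","properties":{"increments":{"type":"array"},"squeeze":{"type":"number"}},"required":["increments"]}

```bash
mkdir -p pics; ls; python3 - <<'E'
from bench import ctrl
import cv2,numpy as np
for n in("scene","top"):
    im=ctrl.get_image(n); cv2.imwrite(f"pics/{n}0.png",im[:,:,::-1])
    c=ctrl.get_calibration(n); print(n,c)
print(ctrl.get_state())
E
```

```text
pics
scene {'vertical_fov': 50.4540399642351, 'cx': 284.7376290268563, 'cy': 209.94766764601334, 'R': array([[ 0.79015739, -0.61288578,  0.00472445],
       [-0.44094372, -0.57380278, -0.69015868],
       [ 0.42569935,  0.54325076, -0.72364264]]), 't': array([-0.43708485,  0.32818767,  1.00218373])}
top {'vertical_fov': 57.6414995564195, 'cx': 280.07538949275033, 'cy': 212.00615865293113, 'R': array([[ 0.02853891, -0.99956828, -0.00698407],
       [-0.98237458, -0.02675541, -0.1849982 ],
       [ 0.18473147,  0.01214062, -0.98271404]]), 't': array([0.04735775, 0.58842086, 1.08471929])}
{'time': 0.1, 'joint_positions': array([-1.16390616,  0.32175393, -0.07007769,  1.45152495,  0.02264349,
        1.37077069, -0.05688509]), 'qd': array([-7.83801509e-04, -2.34041169e-03, -2.82344334e-04, -2.38782677e-03,
       -1.06038990e-03, -9.30388882e-05, -1.54736540e-03]), 'joint_torque': array([-6.23373544e-04, -4.92573273e+01, -4.06022659e-01, -3.13395023e+01,
       -6.40652748e-02,  3.95925343e-02,  1.05879453e-04]), 'position': array([0.24871671, 0.60014836, 0.29128152]), 'tool_rot': array([-6.12928841e-01, -3.08102345e+00,  2.60671488e-03]), 'ft_force': array([-0.21272538, -0.43015464, -0.77493137]), 'torque': array([ 0.02218508, -0.00534599,  0.05822059]), 'grip_force': 0.0, 'grip_width': 1.003163693027364}
```

View pics/scene0.png

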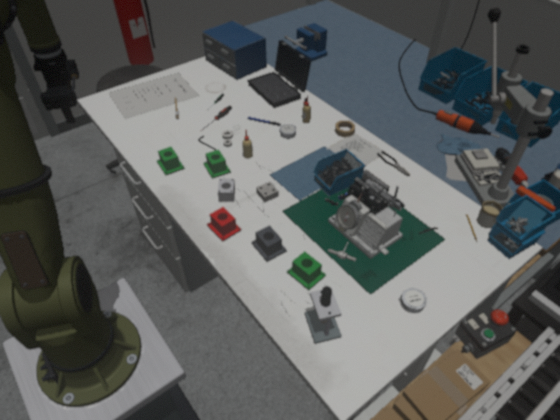

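View pics/top0.png

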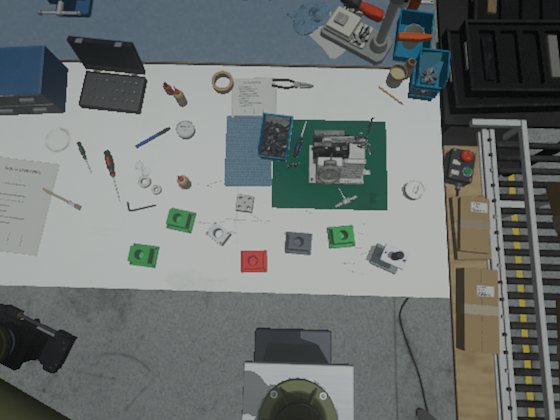

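The two pictures show these possible candidates for the targets:
- **Base:** the grey block at scene (267,240) / top (299,242). The green ones at top (342,236), (180,219) and (143,255) and the red one at top (254,261) are look-alikes.
- **Spacer:** the bright block with a bore at scene (227,188) / top (218,233). The flat setup block is at top (245,203).
- **Stand and probe:** top (385,257) / scene (323,310).

I'll check these choices in one close crop.

```bash
python3 - <<'E'
import cv2,numpy as np
t=cv2.imread("pics/top0.png");s=cv2.imread("pics/scene0.png")
z=lambda im,x,y,w,h,k:cv2.resize(im[y:y+h,x:x+w],None,fx=k,fy=k,interpolation=cv2.INTER_CUBIC)
a=np.hstack([z(t,195,190,50,75,4),z(t,275,220,50,75,4),z(t,360,225,50,75,4)])
b=np.hstack([z(s,205,160,50,75,4),z(s,245,215,50,75,4),z(s,300,275,50,75,4)])
cv2.imwrite("pics/c0.png",np.vstack([a,b]))
E
```

```text
(no output)
```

View pics/c0.png

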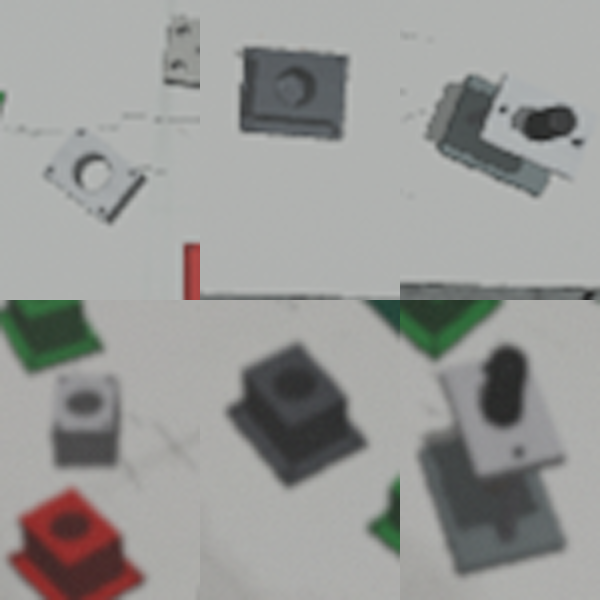

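The crop confirms the choices: spacer bore at top ≈(218,233), dark base bore at top ≈(299,242) and scene ≈(319,…)/crop, and the probe in its stand. Next I'll measure them.

```bash
cat > h.py <<'E'
from bench import ctrl
import cv2,numpy as np
from scipy.spatial.transform import Rotation as Ro
def cal(n):
    c=ctrl.get_calibration(n); f=210/np.tan(np.radians(c["vertical_fov"]/2)); return c,f
def ray(n,p,z):
    c,f=cal(n); R,t=np.array(c["R"]),np.array(c["t"]); C=-R.T@t
    d=R.T@[(p[0]-c["cx"])/f,(p[1]-c["cy"])/f,1]; return (C+d*(z-C[2])/d[2])
def pix(n,X):
    c,f=cal(n); q=np.array(c["R"])@X+c["t"]; return q[:2]/q[2]*f+[c["cx"],c["cy"]]
def sub(im,pts,w=2):
    p=np.array(pts,np.float32).reshape(-1,1,2)
    return cv2.cornerSubPix(cv2.cvtColor(im,cv2.COLOR_BGR2GRAY),p,(w,w),(-1,-1),(3,30,.01)).reshape(-1,2)
def blob(im,p,lo,hi,r=14):
    "contour of the grey-level blob lo..hi around pixel p, 8x upsampled; pixel coords"
    x,y=int(p[0])-r,int(p[1])-r; k=8
    g=cv2.resize(cv2.cvtColor(im,cv2.COLOR_BGR2GRAY)[y:y+2*r,x:x+2*r],None,fx=k,fy=k,interpolation=cv2.INTER_CUBIC)
    cs,_=cv2.findContours(cv2.inRange(g,lo,hi),cv2.RETR_CCOMP,cv2.CHAIN_APPROX_NONE)
    q=((np.array(p)-[x,y])+.5)*k-.5
    cs=[c for c in cs if len(c)>40 and cv2.pointPolygonTest(c,tuple(map(float,q)),False)>=0]
    if not cs: return None
    c=min(cs,key=cv2.contourArea).reshape(-1,2); return (c+.5)/k-.5+[x,y]
E
python3 - <<'E'
from h import *
t=cv2.imread("pics/top0.png");s=cv2.imread("pics/scene0.png")
for n in("top","scene"):
    c,f=cal(n);print(n,"C",-np.array(c["R"]).T@c["t"],f)
def N(ox,oy,P): return [(ox+(x+.5)/4-.5,oy+(y+.5)/4-.5) for x,y in P]
sets=[("spacer","top",t,.04,N(195,190,[(44,171),(80,131),(140,172),(103,210)])),
("base","top",t,.05,N(275,220,[(48,48),(146,55)])) ,
("baseflange","top",t,.0,N(275,220,[(242-200,128),(342-200,137),(348-200,100)])),
("spacer","scene",s,.04,N(205,160,[(58,75),(118,78),(118,132),(54,130)])),
("base","scene",s,.05,N(245,215,[(297-200,44),(346-200,94),(292-200,136),(243-200,76)])),
("baseflange","scene",s,.008,N(245,215,[(228-200,110),(290-200,174),(367-200,138)])),
("stand","top",t,.1,N(360,225,[(504-400,78),(483-400,135),(572-400,178)])),
("stand","scene",s,.1,N(300,275,[(436-400,68),(477-400,174),(565-400,158)]))]
for nm,n,im,z,P in sets:
    Q=sub(im,P); W=np.array([ray(n,q,z)[:2] for q in Q])
    print(nm,n,np.round(np.abs(Q-P).max(),1),"mid",W.mean(0).round(4))
    d=np.diff(np.vstack([W,W[:1]]),axis=0)
    for v,w in zip(W,d): print("   ",v.round(4),"len",np.hypot(*w).round(4),"ang",np.degrees(np.arctan2(w[1],w[0])).round(1))
gs=cv2.cvtColor(s,6);gt=cv2.cvtColor(t,6)
for nm,n,im,p,z in [("spacer","scene",s,(205+21.2,160+25.5),.04),("base","scene",s,(245+23.7,215+21),.05),("spacer","top",t,(195+23.3,190+43),.04),("base","top",t,(275+23.7,220+22),.05)]:
    g=(gs if n=="scene" else gt)[int(p[1])-7:int(p[1])+8,int(p[0])-9:int(p[0])+10]; print(nm,n); print(g)
E
```

```text
top C [0.37631636 0.04991158 1.17515643] 381.66111000523296
scene C [ 0.06344915 -0.62400517  0.95378945] 445.7269865740214
spacer top 1.9 mid [0.5212 0.2485]
    [0.5167 0.2869] len 0.0474 ang -34.5
    [0.5558 0.2601] len 0.0641 ang -125.0
    [0.519  0.2076] len 0.0409 ang 128.7
    [0.4934 0.2395] len 0.0528 ang 63.8
base top 1.3 mid [0.5273 0.0076]
    [0.5291 0.0465] len 0.078 ang -92.6
    [ 0.5255 -0.0313] len 0.078 ang 87.4
baseflange top 0.8 mid [ 0.4788 -0.0066]
    [0.4713 0.0468] len 0.0777 ang -92.8
    [ 0.4675 -0.0308] len 0.0305 ang -9.2
    [ 0.4976 -0.0357] len 0.0866 ang 107.7
spacer scene 1.6 mid [0.5239 0.2502]
    [0.5243 0.288 ] len 0.0406 ang -33.3
    [0.5582 0.2657] len 0.0658 ang -119.1
    [0.5262 0.2083] len 0.0497 ang 142.1
    [0.487  0.2388] len 0.0618 ang 52.8
base scene 1.9 mid [0.501  0.0042]
    [0.527  0.0347] len 0.0617 ang -95.3
    [ 0.5214 -0.0267] len 0.0461 ang -178.7
    [ 0.4753 -0.0278] len 0.0645 ang 85.6
    [0.4803 0.0365] len 0.0468 ang -2.1
baseflange scene 1.7 mid [ 0.4919 -0.0056]
    [0.4713 0.0458] len 0.0712 ang -87.6
    [ 0.4
[... 4616 characters left out ...]
  97  98 100  95  86  67  63  70  90  96  95
   97]
 [ 92  95  96  96  91  92  98  93  97  98 100  90  68  64  71  91  97  96
   97]
 [ 93  95  95  95  91  87  93  97  96  96 101  94  68  68  75  92  96  95
   96]
 [ 95  94  95  94  93  87  89  95  98 100  95  81  68  72  84  95  96  96
   96]
 [ 96  93  94  95  95  92  90  89  94  95  77  69  72  82  93  95  96  96
   96]
 [ 96  95  96  95  96  96  94  90  93  87  78  82  87  94  97  96  97  96
   96]
 [ 98  97  97  97  98  98  98  98  97  94  93  96  98  97  97  97  96  96
   98]
 [ 85  83  83  86  87  89  92  92  94  99  98  98  99 100  99  99  98  98
   97]
 [ 69  67  63  66  69  70  71  72  75  81  80  81  83  84  86  89  88  90
   93]]
```

```bash
cat >> h.py <<'E'
def edge(n,im,a,b,z,w=3,trim=.15):
    "refine edge between pixels a,b: max gradient across, fitLine; return world angle, mid-point at height z"
    g=cv2.cvtColor(im,cv2.COLOR_BGR2GRAY).astype(np.float32); a,b=np.array(a,float),np.array(b,float)
    u=(b-a)/np.hypot(*(b-a)); nn=np.array([-u[1],u[0]]); P=[]
    o=np.arange(-w,w+.01,.125)
    for s in np.linspace(trim,1-trim,30):
        q=(a+(b-a)*s)[None]+o[:,None]*nn; v=cv2.remap(g,q[:,:1].astype(np.float32),q[:,1:].astype(np.float32),cv2.INTER_CUBIC).ravel()
        d=np.abs(np.gradient(cv2.GaussianBlur(v[:,None],(1,9),0).ravel())); P.append(q[d.argmax()])
    P=np.array(P,np.float32); vx,vy,x0,y0=cv2.fitLine(P,cv2.DIST_HUBER,0,.01,.01).ravel()
    c=np.array([x0,y0]); W=[ray(n,c+k*np.array([vx,vy])*5,z)[:2] for k in(-1,1)]; d=W[1]-W[0]
    r=np.abs((P-c)@[-vy,vx]); return np.degrees(np.arctan2(d[1],d[0])).round(1),((W[0]+W[1])/2).round(4),r.mean().round(2)
def centre(n,im,p,lo,hi,z,r=14):
    c=blob(im,p,lo,hi,r)
    if c is None: return None
    (x,y),ax,_=cv2.fitEllipse(c.astype(np.float32)); m=cv2.moments(c.astype(np.float32)); p2=np.array([m["m10"],m["m01"]])/m["m00"]
    return (x,y),np.round(ax,1),ray(n,(x,y),z)[:2].round(4),ray(n,p2,z)[:2].round(4)
E
python3 - <<'E'
from h import *
t=cv2.imread("pics/top0.png");s=cv2.imread("pics/scene0.png")
N=lambda ox,oy,x,y:(ox+(x+.5)/4-.5,oy+(y+.5)/4-.5)
for th in (100,110,120): print("spacer sc",centre("scene",s,(226,185),0,th,.04))
for th in (58,61,64): print("base sc",centre("scene",s,(269,236),0,th,.05))
E1=[("base flange front long",'top',t,N(275,220,42,130),N(275,220,142,139),0),
("base back top long",'top',t,N(275,220,46,48),N(275,220,146,55),.05),
("base sc back R long",'scene',s,N(245,215,97,44),N(245,215,146,94),.05),
("base sc front L long",'scene',s,N(245,215,43,76),N(245,215,92,136),.05),
("flange sc front L",'scene',s,N(245,215,28,110),N(245,215,90,188),0),
("flange sc short",'scene',s,N(245,215,90,188),N(245,215,167,143),0),
("sp top short-front bottom",'top',t,N(195,190,110,222),N(195,190,146,180),0),
("sp top short-front upper",'top',t,N(195,190,103,210),N(195,190,140,172),.04),
("sp top long-l",'top',t,N(195,190,44,171),N(195,190,103,212),.04),
("sp top long-r",'top',t,N(195,190,80,131),N(195,190,140,172),.04),
("sp top short back",'top',t,N(195,190,44,171),N(195,190,80,131),.04),
("sp sc bottom",'scene',s,N(205,160,56,166),N(205,160,116,166),0),
("sp sc top front",'scene',s,N(205,160,54,130),N(205,160,118,132),.04),
("sp sc right",'scene',s,N(205,160,118,78),N(205,160,118,132),.04)]
for nm,n,im,a,b,z in E1: print(nm,edge(n,im,a,b,z))
for th in(60,75): 
  print("handle top",centre("top",t,N(360,225,150,123),0,th,.126),"\n  sc",centre("scene",s,N(300,275,102,110),0,th,.126,r=18))
E
```

```text
spacer sc ((225.68499755859375, 185.2950897216797), array([5.2, 8.2]), array([0.5235, 0.2499]), array([0.5235, 0.25  ]))
spacer sc ((225.6807403564453, 185.28746032714844), array([5.9, 8.9]), array([0.5235, 0.25  ]), array([0.5235, 0.25  ]))
spacer sc ((225.69544982910156, 185.29994201660156), array([6.7, 9.6]), array([0.5235, 0.2499]), array([0.5235, 0.2499]))
base sc ((268.3002624511719, 235.5279541015625), array([ 7.4, 10.2]), array([0.503 , 0.0069]), array([0.503 , 0.0069]))
base sc ((268.26324462890625, 235.54359436035156), array([ 8.1, 10.8]), array([0.5029, 0.0069]), array([0.5029, 0.0069]))
base sc ((268.2492980957031, 235.5377197265625), array([ 8.9, 11.4]), array([0.5028, 0.007 ]), array([0.5028, 0.0069]))
base flange front long (np.float64(-93.6), array([0.4691, 0.0049]), np.float32(0.12))
base back top long (np.float64(-92.7), array([0.5279, 0.001 ]), np.float32(0.16))
base sc back R long (np.float64(-92.6), array([0.5249, 0.0026]), np.float32(0.22))
base sc front L long (np.float64(-93.5), array([ 0.479 , -0.0021]), np.float32(0.65))
flange sc front L (np.float64(-93.7),
[... 565 characters left out ...]
7.5), array([0.506 , 0.2301]), np.float32(0.03))
sp sc top front (np.float64(-37.7), array([0.51  , 0.2235]), np.float32(0.07))
sp sc right (np.float64(56.3), array([0.5442, 0.2322]), np.float32(0.04))
handle top ((399.2444763183594, 254.9156036376953), array([4.5, 4.9]), array([ 0.4631, -0.2662]), array([ 0.4631, -0.2661])) 
  sc ((325.5882263183594, 296.4095764160156), array([ 9.1, 19.7]), array([ 0.4619, -0.2611]), array([ 0.4621, -0.261 ]))
handle top ((396.68609619140625, 255.45176696777344), array([ 7.5, 13.1]), array([ 0.4615, -0.2591]), array([ 0.4614, -0.2592])) 
  sc ((325.5350646972656, 296.43182373046875), array([10.1, 20.4]), array([ 0.4618, -0.261 ]), array([ 0.4619, -0.261 ]))
```

Measured positions, with both views agreeing:

| Item | x, y (m) | Axis |
|---|---|---|
| Base | (0.503, 0.007) | long axis at 86.7° |
| Spacer | (0.5235, 0.250) | short axis at about −36.8° |
| Probe | (0.462, −0.261) | upright |

Now I'll move over the spacer.

>>> play_rows:
  increments:
    - [[-0.5, -0.27, 0, 0, 0, 0, 1], [-0.97, -0.545, 0, 0, 0, 0, 1], [-0.97, -0.545, 0, 0, 0, 0, 1]]

```text
time: 0.4
position: [0.3232, 0.5075, 0.292]
tool_rot: [0.626, 3.075, -0.005]
ft_force: [-0.1, 0.2, 0.1]
grip_width: 0.995
grip_force: 0.0
```

>>> play_rows:
  increments:
    - [[-0.5, -0.27, 0, 0, 0, 0, 1], [-0.97, -0.545, 0, 0, 0, 0, 1], [-0.97, -0.545, 0, 0, 0, 0, 1]]

```text
time: 0.7
position: [0.3913, 0.4196, 0.2922]
tool_rot: [0.627, 3.075, -0.004]
ft_force: [0.4, 0.0, -0.6]
grip_width: 0.999
grip_force: 0.0
```

>>> play_rows:
  increments:
    - [[-0.5, -0.27, 0, 0, 0, 0, 1], [-0.97, -0.545, 0, 0, 0, 0, 1], [-0.97, -0.545, 0, 0, 0, 0, 1]]

```text
time: 1.0
position: [0.4593, 0.3319, 0.2922]
tool_rot: [0.627, 3.076, -0.004]
ft_force: [0.5, -0.2, -0.1]
grip_width: 1.002
grip_force: 0.0
```

>>> play_rows:
  increments:
    - [[-0.5, -0.27, 0, 0, 0, 0.09, 1], [-0.97, -0.545, 0, 0, 0, 0.18, 1], [-0.97, -0.545, 0, 0, 0, 0.27, 1], [-0.97, -0.545, 0, 0, 0, 0.36, 1], [-0.97, -0.545, 0, 0, 0, 0.45, 1], [-0.97, -0.545, 0, 0, 0, 0.54, 1], [-0.97, -0.545, 0, 0, 0, 0.58, 1], [-0.97, -0.545, 0, 0, 0, 0.58, 1]]

```text
time: 1.8
position: [0.5235, 0.2513, 0.2919]
tool_rot: [-1.905, -2.497, 0.001]
ft_force: [-0.1, 0.3, -0.2]
grip_width: 1.002
grip_force: 0.0
```

>>> play_rows:
  increments:
    - [[0, 0, 0, 0, 0, 0.09, 1], [0, 0, 0, 0, 0, 0.18, 1], [0, 0, 0, 0, 0, 0.27, 1], [0, 0, 0, 0, 0, 0.36, 1], [0, 0, 0, 0, 0, 0.45, 1], [0, 0, 0, 0, 0, 0.54, 1], [0, 0, 0, 0, 0, 0.58, 1], [0, 0, 0, 0, 0, 0.58, 1]]

```text
time: 2.6
position: [0.5236, 0.251, 0.2921]
tool_rot: [-2.809, -1.407, 0.0]
ft_force: [0.6, 0.7, 0.3]
grip_width: 1.0
grip_force: 0.0
```

```bash
cat >> h.py <<'E'
def go(xy,z,yaw):
    "print shift/turn (fractions) to put the tool pointing straight down at xy, TCP height z, tool y at world yaw deg (mod 180)"
    s=ctrl.get_state(); R=Ro.from_rotvec(s["tool_rot"]); cur=np.degrees(np.arctan2(*R.as_matrix()[[1,0],1]))
    yaw=cur+(yaw-cur+90)%180-90; a=np.radians(yaw); y=np.array([np.cos(a),np.sin(a),0]); zz=np.array([0,0,-1.]); x=np.cross(y,zz)
    T=Ro.from_matrix(np.c_[x,y,zz]); d=R.inv().apply(np.array([*xy,z])-s["position"])/.1
    print("t",s["time"].__round__(2),"pos",s["position"].round(4),"yaw",cur.round(2),"w",round(float(s["grip_width"]),3),"gf",round(float(s["grip_force"]),1),"F",s["ft_force"].round(1))
    print("shift",d.round(3),"turn",((R.inv()*T).as_rotvec()/np.radians(90)).round(4),"q7",s["joint_positions"][6].round(2))
E
python3 -c "
from h import *
go((.5235,.25),.19,-36.8)"
```

```text
t 2.6 pos [0.5236 0.251  0.2921] yaw -36.8 w 1.0 gf 0.0 F [0.6 0.7 0.3]
shift [-0.009  0.006  1.021] turn [-0.0002  0.0001  0.    ] q7 -1.08
```

>>> play_rows:
  increments:
    - [[-0.01, 0.005, 0.4, 0, 0, 0, 1], [-0.01, 0.005, 0.8, 0, 0, 0, 1], [-0.01, 0.005, 1, 0, 0, 0, 1], [-0.01, 0.005, 1, 0, 0, 0, 1]]

```text
time: 3.0
position: [0.5214, 0.2488, 0.1886]
tool_rot: [2.808, 1.408, -0.011]
ft_force: [-0.1, -0.6, 0.7]
grip_width: 1.002
grip_force: 0.0
```

>>> play_rows:
  increments:
    - [[0, 0, 0.3, 0, 0, 0, 1], [0, 0, 0.6, 0, 0, 0, 1], [0, 0, 0.9, 0, 0, 0, 1], [0, 0, 1, 0, 0, 0, 1], [0, 0, 1, 0, 0, 0, 1]]

```text
time: 3.5
position: [0.5234, 0.2496, 0.0921]
tool_rot: [2.809, 1.406, -0.002]
ft_force: [-0.1, -0.5, 0.6]
grip_width: 0.997
grip_force: 0.0
```

>>> play_rows:
  increments:
    - [[0, 0, 0.1, 0, 0, 0, 1], [0, 0, 0.19, 0, 0, 0, 1], [0, 0, 0.19, 0, 0, 0, 0.3], [0, 0, 0.19, 0, 0, 0, -1], [0, 0, 0.19, 0, 0, 0, -1], [0, 0, 0.19, 0, 0, 0, -1], [0, 0, 0.19, 0, 0, 0, -1], [0, 0, 0.19, 0, 0, 0, -1]]
  squeeze: 25

```text
time: 4.3
position: [0.5237, 0.2496, 0.0735]
tool_rot: [-2.81, -1.404, -0.0]
ft_force: [-1.3, 1.6, 0.6]
grip_width: 0.545
grip_force: 0.6
```

>>> play_rows:
  increments:
    - [[0, 0, 0, 0, 0, 0, -1], [0, 0, 0, 0, 0, 0, -1], [0, 0, 0, 0, 0, 0, -1]]

```text
time: 4.6
position: [0.5236, 0.2497, 0.0735]
tool_rot: [-2.81, -1.404, -0.0]
ft_force: [-0.2, 1.2, 2.4]
grip_width: 0.526
grip_force: 25.0
```

```bash
python3 -c "
from h import *
go((.503,.0069),.19,-3.3)"
```

```text
t 4.6 pos [0.5236 0.2497 0.0735] yaw -36.9 w 0.526 gf 25.0 F [-0.2  1.2  2.4]
shift [-2.065  1.292 -1.166] turn [-0.000e+00 -2.000e-04 -3.733e-01] q7 -1.01
```

>>> play_rows:
  increments:
    - [[0, 0, -0.2, 0, 0, 0, -1], [0, 0, -0.5, 0, 0, 0, -1], [0, 0, -0.8, 0, 0, 0, -1], [0, 0, -1, 0, 0, 0, -1], [0, 0, -1, 0, 0, 0, -1]]

```text
time: 5.1
position: [0.5254, 0.2501, 0.1761]
tool_rot: [-2.81, -1.404, -0.009]
ft_force: [1.2, 0.6, -1.5]
grip_width: 0.524
grip_force: 25.0
```

>>> play_rows:
  increments:
    - [[-0.15, 0.1, -0.1, 0, 0, 0, -1], [-0.4, 0.25, -0.17, 0, 0, 0, -1], [-0.7, 0.45, -0.17, 0, 0, 0, -1], [-1, 0.64, -0.17, 0, 0, 0, -1]]

```text
time: 5.5
position: [0.5137, 0.1284, 0.189]
tool_rot: [2.81, 1.404, -0.004]
ft_force: [-0.6, -0.5, -1.3]
grip_width: 0.526
grip_force: 25.0
```

>>> play_rows:
  increments:
    - [[-0.3, 0.2, 0, 0, 0, -0.06, -1], [-0.6, 0.4, 0, 0, 0, -0.12, -1], [-0.85, 0.55, 0, 0, 0, -0.18, -1], [-1, 0.64, 0, 0, 0, -0.24, -1], [-1, 0.64, 0, 0, 0, -0.3, -1], [-1, 0.64, 0, 0, 0, -0.36, -1], [-1, 0.64, 0, 0, 0, -0.373, -1], [-1, 0.64, 0, 0, 0, -0.373, -1]]

```text
time: 6.3
position: [0.505, 0.0119, 0.1893]
tool_rot: [-2.287, -2.153, 0.003]
ft_force: [-0.6, 0.1, -2.0]
grip_width: 0.526
grip_force: 25.0
```

```bash
python3 -c "
from h import *
go((.503,.0069),.19,-3.3)
for n in('scene','top'):
    im=ctrl.get_image(n); cv2.imwrite(f'pics/{n}1.png',im[:,:,::-1])
a=cv2.imread('pics/scene1.png')[170:270,210:320];b=cv2.imread('pics/top1.png')[190:290,240:350]
cv2.imwrite('pics/c1.png',cv2.resize(np.hstack([a,b]),None,fx=3.6,fy=3.6,interpolation=2))"
```

```text
t 6.3 pos [0.505  0.0119 0.1893] yaw -3.46 w 0.526 gf 25.0 F [-0.6  0.1 -2. ]
shift [-0.051 -0.017 -0.007] turn [-0.0012  0.0004 -0.0017] q7 -0.09
```

View pics/c1.png

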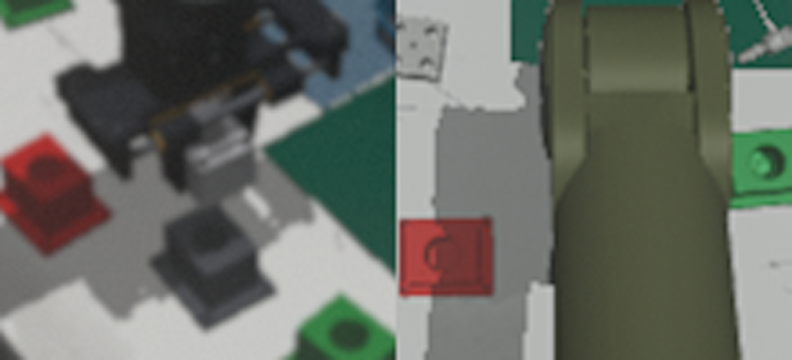

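The crop shows the spacer held level between the fingers, about at scene (271,216), right above the base. I'll centre it, lower to just above the base and compare the edges from near.

>>> play_rows:
  increments:
    - [[-0.025, -0.01, 0, 0, 0, 0, -1], [-0.05, -0.017, 0.2, 0, 0, 0, -1], [-0.05, -0.017, 0.4, 0, 0, 0, -1], [-0.05, -0.017, 0.59, 0, 0, 0, -1], [-0.05, -0.017, 0.59, 0, 0, 0, -1], [-0.05, -0.017, 0.59, 0, 0, 0, -1]]

```text
time: 7.0
position: [0.5039, 0.0077, 0.1314]
tool_rot: [-2.286, -2.155, 0.001]
ft_force: [-0.8, -0.2, -1.8]
grip_width: 0.53
grip_force: 25.0
```

```bash
python3 -c "
from h import *
go((.503,.0069),.1235,-3.3)
im=ctrl.get_image('scene'); cv2.imwrite('pics/scene2.png',im[:,:,::-1])
cv2.imwrite('pics/c2.png',cv2.resize(cv2.imread('pics/scene2.png')[200:270,230:310],None,fx=8,fy=8,interpolation=2))"
```

```text
t 7.0 pos [0.5039 0.0077 0.1314] yaw -3.36 w 0.53 gf 25.0 F [-0.8 -0.2 -1.8]
shift [-0.008 -0.008  0.079] turn [-0.0003  0.0002 -0.0006] q7 -0.05
```

View pics/c2.png

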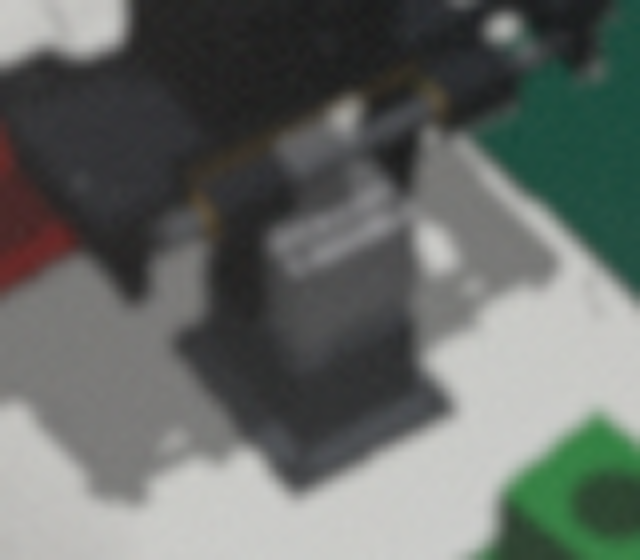

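The crop shows the spacer just above the base. Its top edge on the −y face runs from crop (293,277) to (410,215), and it lines up with the base's −y face below it. I'll measure that edge to get the in-hand offset.

```bash
python3 -c "
from h import *
s=cv2.imread('pics/scene2.png');N=lambda x,y:(230+(x+.5)/8-.5,200+(y+.5)/8-.5)
st=cv2.imread('pics/scene0.png');M=lambda x,y:(245+(x+.5)/4-.5,215+(y+.5)/4-.5)
ax=np.array([.0586,-.9983])  # -y axis of tool/base dir (86.64 deg)
e=edge('scene',s,N(293,277),N(408,215),.098,w=2);print('spacer -y top edge',e,'from tcp along -y:',(e[1]-[.5039,.0077])@[-.0586,-.9983])
e=edge('scene',st,M(92,136),M(146,94),.05,w=2);print('base -y top edge',e,'from bore:',(e[1]-[.503,.0069])@[-.0586,-.9983])
for a,b in [((293,277),(285,365)),((411,215),(411,330))]: pass
print('pred px corners', [((pix('scene',np.array([.5039,.0077,z])+[dx*.9983-.03*.0586,-dx*.0586-.03*.9983,0])-[230,200]+.5)*8-.5).round() for z in(.098,.058) for dx in(-.023,.023)])
"
```

```text
spacer -y top edge (np.float64(-5.4), array([ 0.5003, -0.0225]), np.float32(0.15)) from tcp along -y: 0.03035962
base -y top edge (np.float64(-2.4), array([ 0.4999, -0.0226]), np.float32(0.28)) from bore: 0.029631509999999996
pred px corners [array([298., 277.]), array([419., 216.]), array([301., 358.]), array([419., 297.])]
```

```bash
python3 -c "
from h import *
s=cv2.imread('pics/scene2.png');N=lambda x,y:(230+(x+.5)/8-.5,200+(y+.5)/8-.5)
st=cv2.imread('pics/scene0.png')
def px(im,y,x0,x1):
    g=cv2.cvtColor(im,6).astype(float)[y,x0:x1]; d=np.abs(np.diff(g)); i=d.argmax(); w=d[max(0,i-1):i+2]; return round(float((w*np.arange(max(0,i-1),i+2)[:len(w)]).sum()/w.sum()+.5+x0),2)
print('img2',[(y,px(s,y,276,290)) for y in range(228,250)])
print('img0',[(y,px(st,y,276,290)) for y in range(238,250)])
C=lambda c,z,sx:pix('scene',np.array([*c,z])+[sx*.023*.9983-.03*.0586,-sx*.023*.0586-.03*.9983,0]).round(2)
for z in(.098,.06): print('spacer',C((.5039,.0077),z,1))
for z in(.05,.02): print('base',C((.503,.0069),z,1))
"
```

```text
img2 [(228, 281.42), (229, 281.41), (230, 281.45), (231, 281.58), (232, 281.73), (233, 282.35), (234, 282.31), (235, 281.55), (236, 281.31), (237, 280.76), (238, 280.7), (239, 288.23), (240, 281.5), (241, 281.43), (242, 281.47), (243, 281.61), (244, 282.37), (245, 282.39), (246, 282.5), (247, 283.61), (248, 284.59), (249, 285.49)]
img0 [(238, 280.55), (239, 281.35), (240, 281.39), (241, 281.37), (242, 281.36), (243, 281.37), (244, 281.49), (245, 281.66), (246, 282.5), (247, 284.39), (248, 285.32), (249, 285.52)]
spacer [281.91 226.56]
spacer [281.91 236.16]
base [281.82 238.96]
base [281.82 246.14]
```

The spacer and base edges agree within about 0.5 mm, so I'm lowering it.

>>> play_rows:
  increments:
    - [[-0.003, -0.004, 0, 0, 0, 0, -1], [-0.003, -0.004, 0.02, 0, 0, 0, -1], [-0.003, -0.004, 0.035, 0, 0, 0, -1], [-0.003, -0.004, 0.05, 0, 0, 0, -1], [-0.003, -0.004, 0.06, 0, 0, 0, -1], [-0.003, -0.004, 0.06, 0, 0, 0, -1], [-0.003, -0.004, 0.06, 0, 0, 0, -1]]

```text
time: 7.75
position: [0.5035, 0.0075, 0.1252]
tool_rot: [-2.285, -2.156, 0.0]
ft_force: [-0.3, -0.3, -1.3]
grip_width: 0.524
grip_force: 25.0
```

>>> play_rows:
  increments:
    - [[-0.002, -0.002, 0.006, 0, 0, 0, -1], [-0.002, -0.002, 0.012, 0, 0, 0, -1], [-0.002, -0.002, 0.018, 0, 0, 0, -1], [-0.002, -0.002, 0.024, 0, 0, 0, -1], [-0.002, -0.002, 0.024, 0, 0, 0, -1], [-0.002, -0.002, 0.024, 0, 0, 0, -1]]

```text
time: 8.35
position: [0.5033, 0.0073, 0.1234]
tool_rot: [-2.285, -2.156, -0.0]
ft_force: [-3.1, 0.2, 6.6]
grip_width: 0.526
grip_force: 25.0
```

It's seated, with the force at +6.6 N. Releasing and rising.

>>> play_rows:
  increments:
    - [[0, 0, 0, 0, 0, 0, 0.3], [0, 0, 0, 0, 0, 0, 0.5], [0, 0, 0, 0, 0, 0, 0.8], [0, 0, 0, 0, 0, 0, 1], [0, 0, 0, 0, 0, 0, 1], [0, 0, 0, 0, 0, 0, 1]]

```text
time: 8.95
position: [0.5033, 0.0074, 0.1228]
tool_rot: [2.285, 2.156, 0.0]
ft_force: [-0.4, 0.1, 0.3]
grip_width: 0.962
grip_force: 0.0
```

>>> play_rows:
  increments:
    - [[0, 0, -0.15, 0, 0, 0, 1], [0, 0, -0.4, 0, 0, 0, 1], [0, 0, -0.7, 0, 0, 0, 1], [0, 0, -1, 0, 0, 0, 1], [0, 0, -1, 0, 0, 0, 1]]

```text
time: 9.45
position: [0.5057, 0.0074, 0.2271]
tool_rot: [2.282, 2.153, 0.011]
ft_force: [0.0, -0.5, 0.1]
grip_width: 1.0
grip_force: 0.0
```

>>> play_rows:
  increments:
    - [[-0.4, 0, -0.3, 0, 0, 0, 1], [-0.8, -0.04, -0.6, 0, 0, 0, 1], [-1, -0.1, -0.6, 0, 0, 0, 1], [-1, -0.1, -0.6, 0, 0, 0, 1]]

```text
time: 9.85
position: [0.4867, -0.0958, 0.2834]
tool_rot: [2.291, 2.148, 0.001]
ft_force: [-0.9, 0.6, -0.6]
grip_width: 1.002
grip_force: 0.0
```

>>> play_rows:
  increments:
    - [[-0.4, -0.1, 0, 0, 0, 0, 1], [-0.8, -0.15, 0, 0, 0, 0, 1], [-1, -0.2, 0, 0, 0, 0, 1], [-1, -0.2, 0, 0, 0, 0, 1]]

```text
time: 10.25
position: [0.4604, -0.1929, 0.282]
tool_rot: [-2.29, -2.15, 0.002]
ft_force: [-0.2, 0.0, 0.4]
grip_width: 1.0
grip_force: 0.0
```

```bash
python3 -c "
from h import *
go((.462,-.261),.29,-29.5)
for n in('scene','top'):
    im=ctrl.get_image(n); cv2.imwrite(f'pics/{n}3.png',im[:,:,::-1])
a=cv2.imread('pics/scene3.png')[190:290,230:330];b=cv2.imread('pics/top3.png')[200:300,260:360]
cv2.imwrite('pics/c3.png',cv2.resize(np.hstack([a,b]),None,fx=4,fy=4,interpolation=2))"
```

```text
t 10.25 pos [ 0.4604 -0.1929  0.282 ] yaw -3.61 w 1.0 gf 0.0 F [-0.2  0.   0.4]
shift [-0.678  0.058 -0.08 ] turn [-0.0008  0.0005  0.2877] q7 0.28
```

View pics/c3.png

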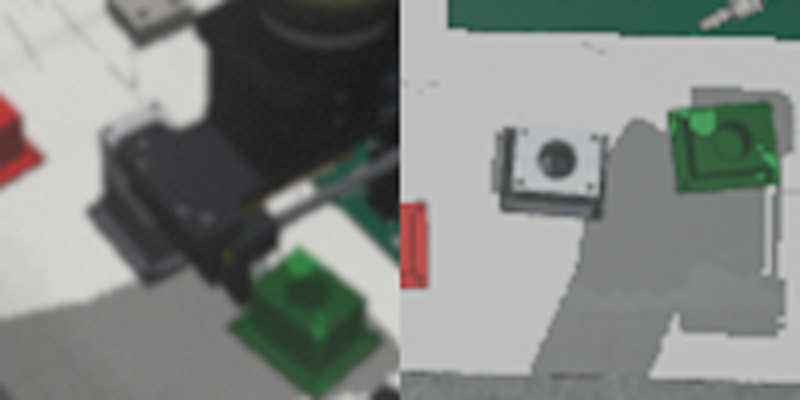

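The crop shows the spacer sitting flush on the base, bore at top ≈(299,239.5). Going to the probe.

>>> play_rows:
  increments:
    - [[-0.3, 0.03, 0, 0, 0, 0, 1], [-0.68, 0.058, 0, 0, 0, 0, 1], [-0.68, 0.058, 0, 0, 0, 0, 1], [-0.68, 0.058, 0, 0, 0, 0, 1], [-0.68, 0.058, 0, 0, 0, 0, 1]]

```text
time: 10.85
position: [0.4643, -0.2564, 0.2822]
tool_rot: [-2.281, -2.159, -0.001]
ft_force: [-0.3, 0.0, 0.3]
grip_width: 1.0
grip_force: 0.0
```

```bash
python3 -c "
from h import *
go((.462,-.261),.181,-3.6)
t=cv2.imread('pics/top3.png')
for th in(80,100,120): print(centre('top',t,(299,239.5),0,th,.09))"
```

```text
t 10.85 pos [ 0.4643 -0.2564  0.2822] yaw -3.15 w 1.0 gf 0.0 F [-0.3  0.   0.3]
shift [-0.049 -0.02   1.012] turn [-0.0005 -0.0008  0.005 ] q7 0.45
((299.2554626464844, 239.39773559570312), array([7.1, 8.2]), array([0.5023, 0.0063]), array([0.5025, 0.0057]))
((299.1166076660156, 239.3865203857422), array([8. , 9.1]), array([0.5023, 0.0067]), array([0.5024, 0.0067]))
((298.9066467285156, 239.41778564453125), array([9. , 9.5]), array([0.5022, 0.0073]), array([0.5022, 0.0073]))
```

>>> play_rows:
  increments:
    - [[-0.04, -0.02, 0.2, 0, 0, 0, 1], [-0.045, -0.02, 0.5, 0, 0, 0, 1], [-0.045, -0.02, 0.8, 0, 0, 0, 1], [-0.045, -0.02, 1, 0, 0, 0, 1], [-0.045, -0.02, 1, 0, 0, 0, 1], [-0.045, -0.02, 1, 0, 0, 0, 1]]

```text
time: 11.45
position: [0.4619, -0.262, 0.1831]
tool_rot: [-2.283, -2.158, -0.001]
ft_force: [0.3, 0.9, 0.5]
grip_width: 0.998
grip_force: 0.0
```

>>> play_rows:
  increments:
    - [[0, 0, 0, 0, 0, 0, 0.3], [0, 0, 0, 0, 0, 0, -0.2], [0, 0, 0, 0, 0, 0, -1], [0, 0, 0, 0, 0, 0, -1], [0, 0, 0, 0, 0, 0, -1], [0, 0, 0, 0, 0, 0, -1], [0, 0, 0, 0, 0, 0, -1], [0, 0, 0, 0, 0, 0, -1]]
  squeeze: 20

```text
time: 12.25
position: [0.4613, -0.2631, 0.1828]
tool_rot: [-2.285, -2.156, -0.0]
ft_force: [-1.1, -0.6, 0.0]
grip_width: 0.355
grip_force: 0.0
```

>>> play_rows:
  increments:
    - [[0, 0, 0, 0, 0, 0, -1], [0, 0, 0, 0, 0, 0, -1], [0, 0, 0, 0, 0, 0, -1], [0, 0, 0, 0, 0, 0, -1]]

```text
time: 12.65
position: [0.4614, -0.2631, 0.1829]
tool_rot: [2.285, 2.156, 0.0]
ft_force: [0.1, -0.8, -0.3]
grip_width: 0.242
grip_force: 20.0
```

```bash
python3 -c "
from h import *
go((.462,-.261),.181,-3.3)"
```

```text
t 12.65 pos [ 0.4614 -0.2631  0.1829] yaw -3.33 w 0.242 gf 20.0 F [ 0.1 -0.8 -0.3]
shift [0.022 0.005 0.019] turn [ 0.0002 -0.     -0.0003] q7 0.54
```

Gripped at 21 mm width, so I'm lifting straight up.

>>> play_rows:
  increments:
    - [[0, 0, -0.1, 0, 0, 0, -1], [0, 0, -0.3, 0, 0, 0, -1], [0, 0, -0.5, 0, 0, 0, -1], [0, 0, -0.7, 0, 0, 0, -1], [0, 0, -0.9, 0, 0, 0, -1], [0, 0, -1, 0, 0, 0, -1], [0, 0, -1, 0, 0, 0, -1]]

```text
time: 13.35
position: [0.4618, -0.2636, 0.2844]
tool_rot: [2.284, 2.154, 0.003]
ft_force: [-0.6, -0.3, -1.7]
grip_width: 0.242
grip_force: 20.0
```

>>> play_rows:
  increments:
    - [[0, 0, -0.15, 0, 0, 0, -1], [0, 0, -0.3, 0, 0, 0, -1], [0.2, 0, -0.3, 0, 0, 0, -1], [0.6, 0.1, -0.3, 0, 0, 0, -1], [1, 0.1, -0.3, 0, 0, 0, -1], [1, 0.1, -0.3, 0, 0, 0, -1], [1, 0.1, -0.3, 0, 0, 0, -1]]

```text
time: 14.05
position: [0.4774, -0.1631, 0.3134]
tool_rot: [2.282, 2.159, -0.0]
ft_force: [-0.4, -0.1, -0.5]
grip_width: 0.24
grip_force: 20.0
```

```bash
python3 -c "
from h import *
go((.5028,.0068),.31,-3.3)
for n in('scene','top'):
    im=ctrl.get_image(n); cv2.imwrite(f'pics/{n}4.png',im[:,:,::-1])
s=ctrl.get_state()['position'];p=pix('scene',s+[0,0,-.15]);print(p,pix('scene',s+[0,0,-.168]))
x,y=map(int,p);a=cv2.imread('pics/scene4.png')[y-50:y+50,x-50:x+50]
cv2.imwrite('pics/c4.png',cv2.resize(a,None,fx=6,fy=6,interpolation=2))"
```

```text
t 14.05 pos [ 0.4774 -0.1631  0.3134] yaw -3.18 w 0.24 gf 20.0 F [-0.4 -0.1 -0.5]
shift [1.71  0.16  0.033] turn [0.0002 0.0002 0.0013] q7 0.21
[303.3764059  254.62890241] [303.09859438 259.53337202]
```

View pics/c4.png

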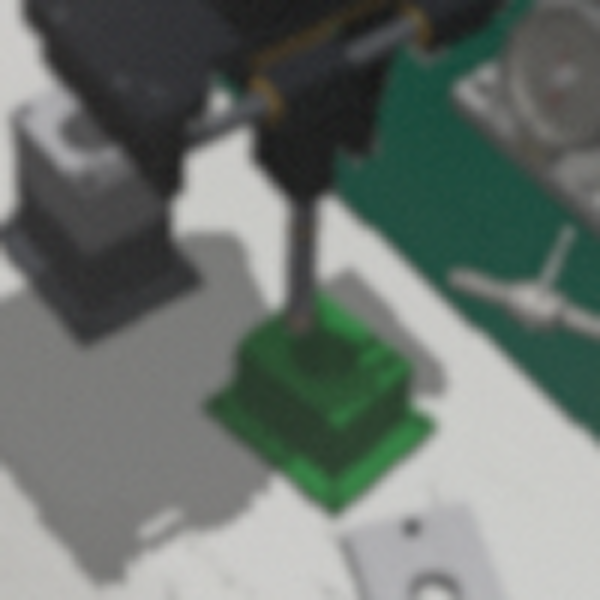

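The crop shows the probe held upright: stem from crop (304,205) to the tip near (300,325), the stacked blocks at left. I'll check the tip position by pixel profile.

```bash
python3 -c "
from h import *
im=cv2.imread('pics/scene4.png')
for y in range(232,264): print(y,' '.join('%3d,%3d,%3d'%tuple(v[::-1]) for v in im[y,297:310:1]))
p=np.array([.4774,-.1631,.3134])
for d in(.0679+.015,.168): print(pix('scene',p+[0,0,-d]))
print(pix('scene',p+[0,.002,-.168]))"
```

```text
232  77, 77, 77  44, 43, 43  34, 34, 34  30, 33, 31  33, 33, 32  34, 37, 35  31, 32, 32  35, 34, 35  33, 33, 33  33, 35, 34  32, 35, 35  34, 48, 42  35, 65, 55
233 115,115,114  70, 71, 70  41, 41, 41  34, 33, 31  31, 33, 31  33, 33, 32  34, 36, 34  34, 35, 35  31, 33, 31  32, 31, 31  31, 35, 33  35, 49, 43  33, 65, 56
234 151,151,148 106,105,104  65, 66, 65  38, 38, 37  31, 34, 33  33, 34, 32  32, 34, 34  34, 34, 33  34, 35, 35  34, 33, 33  36, 37, 38  42, 54, 50  42, 70, 60
235 177,178,175 144,144,142 104,104,102  63, 62, 62  37, 36, 36  33, 35, 34  34, 35, 34  32, 33, 32  33, 34, 33  41, 43, 41  56, 58, 55  59, 68, 65  52, 76, 67
236 193,194,191 176,175,172 143,143,141 100,101,100  57, 57, 57  39, 40, 39  38, 38, 38  37, 38, 36  48, 49, 48  76, 75, 75  96, 98, 95  99,105,102  77, 94, 88
237 199,200,197 192,193,190 173,173,171 133,134,131  87, 85, 84  54, 54, 55  42, 44, 44  49, 48, 49  74, 74, 75 118,118,116 147,148,146 148,151,149 120,129,124
238 201,200,197 201,200,198 189,189,186 155,155,153 106,107,106  70, 68, 71  54, 53, 55  56, 56, 59  91, 91, 91 141,141,140 175,176,174 183,
[... 3403 characters left out ...]
, 49  41, 80, 49  42, 78, 48  44, 73, 49  47, 69, 50  46, 62, 49  44, 62, 47  42, 60, 45  42, 63, 45  42, 65, 45  43, 69, 48  40, 73, 46
261  43, 82, 50  42, 81, 49  44, 82, 51  42, 78, 48  39, 70, 44  40, 62, 45  41, 60, 44  39, 59, 42  40, 60, 44  40, 61, 43  42, 63, 45  42, 64, 45  43, 65, 46
262  45, 82, 50  47, 83, 52  42, 80, 49  43, 78, 50  40, 69, 45  41, 61, 43  40, 59, 43  40, 59, 43  41, 58, 44  41, 60, 43  41, 64, 44  41, 66, 46  42, 64, 44
263  44, 81, 50  45, 82, 52  45, 82, 50  43, 78, 49  43, 70, 45  41, 63, 44  42, 60, 44  40, 59, 44  41, 58, 43  42, 62, 44  42, 64, 44  42, 65, 46  42, 64, 45
[304.06180247 234.43277184]
[302.70826501 258.82091515]
[302.14946448 258.26336375]
```

The probe sits about 1–2 mm towards +y of the tool axis. I'll hover over the bore, let it settle and measure tip against bore in the same frame.

>>> play_rows:
  increments:
    - [[0.2, 0, 0, 0, 0, 0, -1], [0.5, 0.05, 0, 0, 0, 0, -1], [0.8, 0.08, 0, 0, 0, 0, -1], [0.85, 0.08, 0, 0, 0, 0, -1], [0.85, 0.08, 0, 0, 0, 0, -1]]

```text
time: 14.65
position: [0.4901, -0.0798, 0.3129]
tool_rot: [2.285, 2.156, -0.001]
ft_force: [-0.8, 0.4, -1.0]
grip_width: 0.241
grip_force: 20.0
```

>>> play_rows:
  increments:
    - [[0.2, 0, 0, 0, 0, 0, -1], [0.5, 0.05, 0, 0, 0, 0, -1], [0.75, 0.08, 0, 0, 0, 0, -1], [0.84, 0.08, 0, 0, 0, 0, -1], [0.84, 0.08, 0.1, 0, 0, 0, -1], [0.84, 0.08, 0.2, 0, 0, 0, -1], [0.84, 0.08, 0.3, 0, 0, 0, -1], [0.84, 0.08, 0.3, 0, 0, 0, -1]]

```text
time: 15.45
position: [0.5017, 0.0023, 0.2807]
tool_rot: [-2.286, -2.152, 0.005]
ft_force: [-0.8, -0.1, -1.8]
grip_width: 0.24
grip_force: 20.0
```

>>> play_rows:
  increments:
    - [[0, 0, 0, 0, 0, 0, -1], [0, 0, 0, 0, 0, 0, -1], [0, 0, 0, 0, 0, 0, -1], [0, 0, 0, 0, 0, 0, -1]]

```text
time: 15.85
position: [0.5031, 0.0039, 0.2833]
tool_rot: [2.285, 2.156, 0.001]
ft_force: [0.5, 0.4, -1.9]
grip_width: 0.242
grip_force: 20.0
```

```bash
python3 -c "
from h import *
go((.5028,.005),.197,-3.3)
for n in('scene','top'):
    im=ctrl.get_image(n); cv2.imwrite(f'pics/{n}5.png',im[:,:,::-1])
s=ctrl.get_state()['position']; print('tip pred',pix('scene',s+[0,0,-.168]),'bore mouth',pix('scene',np.array([.5028,.0068,.09])))
a=cv2.imread('pics/scene5.png')[190:260,230:310]
cv2.imwrite('pics/c5.png',cv2.resize(a,None,fx=8,fy=8,interpolation=2))"
```

```text
t 15.85 pos [0.5031 0.0039 0.2833] yaw -3.33 w 0.242 gf 20.0 F [ 0.5  0.4 -1.9]
shift [ 0.011 -0.004  0.863] turn [ 0.0005 -0.0002 -0.0003] q7 -0.11
tip pred [268.44490154 219.65429424] bore mouth [267.93353267 225.56637773]
```

View pics/c5.png

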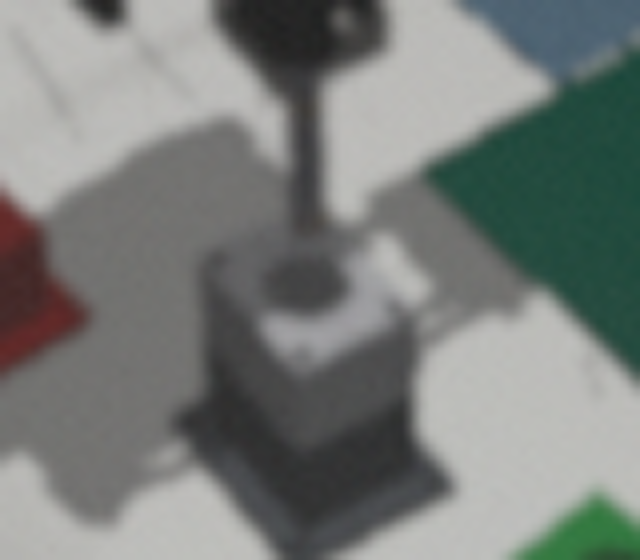

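The crop shows the stem hanging straight over the bore: stem at crop x≈309, tip row ≈240, bore ellipse at (305,283). Now the numeric offset.

```bash
python3 -c "
from h import *
im=cv2.imread('pics/scene5.png');g=cv2.cvtColor(im,6).astype(float)
for th in(75,80,85): print('bore',th,centre('scene',im,(267.6,225.5),0,th,.09,r=9))
pts=[]
for y in range(202,216):
    v=g[y,260:277]; m=v.min(); i=v.argmin(); L=v[max(0,i-6):i].max(); Rr=v[i:i+7].max()
    hl,hr=(L+m)/2,(Rr+m)/2
    a=i
    while v[a]<hl:a-=1
    xl=a+(v[a]-hl)/(v[a]-v[a+1])
    b=i
    while v[b]<hr:b+=1
    xr=b-(v[b]-hr)/(v[b]-v[b-1])
    pts.append((y,260+(xl+xr)/2,xr-xl))
p=np.array(pts);k=np.polyfit(p[:,0],p[:,1],1);print('stem fit',k,'at218',np.polyval(k,218),p[:,2].round(1))
print('col',g[208:232,267:270].astype(int).T.tolist())
s=np.array([.5031,.0039,.2833]);a=pix('scene',s-[0,0,.1]);b=pix('scene',s-[0,0,.168]);print('vertical slope',(b[0]-a[0])/(b[1]-a[1]),b)
"
```

```text
bore 75 ((267.4308166503906, 224.92486572265625), array([5.7, 8.2]), array([0.5031, 0.0094]), array([0.503 , 0.0094]))
bore 80 ((267.3648986816406, 224.82858276367188), array([6.4, 9.2]), array([0.5031, 0.0098]), array([0.5031, 0.0098]))
bore 85 ((267.2709655761719, 224.6831817626953), array([7.1, 9.8]), array([0.5033, 0.0103]), array([0.5032, 0.0103]))
stem fit [4.86311654e-02 2.57599032e+02] at218 268.20062613369595 [5.3 4.5 4.3 4.3 4.2 4.2 4.3 4.1 3.9 3.8 4.2 4.5 4.5 4.7]
col [[70, 74, 74, 69, 66, 68, 68, 69, 69, 68, 71, 79, 87, 86, 77, 71, 67, 68, 68, 69, 82, 111, 142, 157], [63, 64, 64, 61, 63, 64, 64, 66, 67, 68, 72, 78, 87, 86, 76, 70, 69, 67, 69, 70, 79, 109, 140, 156], [84, 81, 81, 82, 80, 82, 82, 79, 76, 73, 73, 83, 88, 87, 79, 70, 69, 69, 69, 70, 84, 112, 141, 157]]
vertical slope 0.03212901976259186 [268.47904594 219.58282696]
```

The lateral tilt is about 1° or less, and the stem is within about 1 mm of the tool axis sideways. I'll centre it and lower the tip 10 mm into the mouth, then look at the gaps.

>>> play_rows:
  increments:
    - [[0.01, 0, 0, 0, 0, 0, -1], [0.021, 0, 0.03, 0, 0, 0, -1], [0.021, 0, 0.1, 0, 0, 0, -1], [0.021, 0, 0.18, 0, 0, 0, -1], [0.021, 0, 0.26, 0, 0, 0, -1], [0.021, 0, 0.32, 0, 0, 0, -1], [0.021, 0, 0.35, 0, 0, 0, -1], [0.021, 0, 0.35, 0, 0, 0, -1]]

```text
time: 16.75
position: [0.5027, 0.0059, 0.2472]
tool_rot: [-2.285, -2.155, 0.001]
ft_force: [0.1, 0.6, -0.9]
grip_width: 0.24
grip_force: 20.0
```

>>> play_rows:
  increments:
    - [[0, 0, 0, 0, 0, 0, -1], [0, 0, 0, 0, 0, 0, -1], [0, 0, 0, 0, 0, 0, -1]]

```text
time: 17.05
position: [0.5032, 0.006, 0.2482]
tool_rot: [2.285, 2.156, 0.001]
ft_force: [0.1, -0.8, -0.7]
grip_width: 0.245
grip_force: 20.0
```

```bash
python3 -c "
from h import *
go((.503,.006),.197,-3.3)
im=ctrl.get_image('scene'); cv2.imwrite('pics/scene6.png',im[:,:,::-1])
s=ctrl.get_state()['position']
for z in(.09,.1,.12): print(z,'axis px',pix('scene',np.array([s[0],s[1],z])),'bore',pix('scene',np.array([.503,.007,z])))
a=cv2.imread('pics/scene6.png')[205:245,245:300]
cv2.imwrite('pics/c6.png',cv2.resize(a,None,fx=14,fy=14,interpolation=2))"
```

```text
t 17.05 pos [0.5032 0.006  0.2482] yaw -3.34 w 0.245 gf 20.0 F [ 0.1 -0.8 -0.7]
shift [ 0.    -0.002  0.512] turn [ 0.0004 -0.0002 -0.0004] q7 -0.11
0.09 axis px [268.23255675 225.69150105] bore [267.95003454 225.48543582]
0.1 axis px [268.14680506 223.10944325] bore [267.86253803 222.90317647]
0.12 axis px [267.9720149  217.84636015] bore [267.68419281 217.63972515]
```

View pics/c6.png

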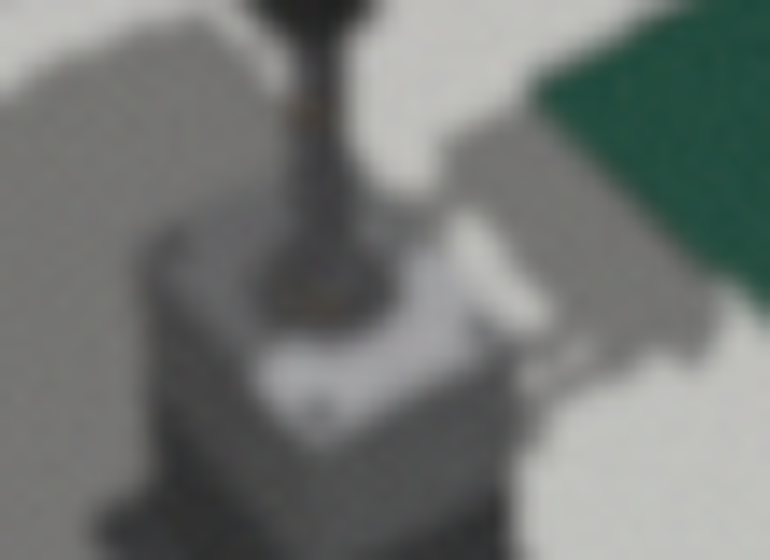

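The crop shows the stem inside the mouth with clear gaps left and right: bore cols 250–390, stem cols 298–352. The tip row looks slightly high, so I'll check height against depth using the shoulder edge.

```bash
python3 -c "
from h import *
for f,z0,xy,c in(('5',.1154,(.5031,.0039),268),('6',.0803,(.5032,.006),268)):
    g=cv2.cvtColor(cv2.imread(f'pics/scene{f}.png'),6).astype(int)
    print(f,'cols, rows 180-232');
    for x in(c-1,c,c+1): print(g[180:232,x].tolist())
    P=lambda z,r:pix('scene',np.array([xy[0],xy[1],z])+r*np.array([-.617,-.787,0])).round(1)
    print('shoulder front bottom',P(z0+.085,.012),'top',P(z0+.09,.012),'tip front',P(z0,.006),'tip c',P(z0,0),'fingertip z',P(z0+.098,0))
t=cv2.imread('pics/top0.png');s=cv2.imread('pics/scene0.png')
c=blob(s,(325.5,296.4),0,60,18);print('handle scene0 rows',c[:,1].min(),c[:,1].max())
q=lambda z,r:pix('scene',np.array([.462,-.262,z])+r*np.array([-.617,-.787,0])).round(1)
print('pred top-back',q(.152,-.011),'bottom-front',q(.1,.012))
"
```

```text
5 cols, rows 180-232
[37, 37, 37, 34, 38, 36, 35, 36, 35, 38, 35, 37, 38, 38, 36, 39, 38, 41, 49, 57, 60, 60, 64, 67, 69, 70, 68, 70, 70, 74, 74, 69, 66, 68, 68, 69, 69, 68, 71, 79, 87, 86, 77, 71, 67, 68, 68, 69, 82, 111, 142, 157]
[36, 35, 36, 35, 36, 35, 34, 33, 37, 36, 37, 37, 37, 37, 36, 36, 36, 41, 49, 60, 64, 64, 65, 65, 64, 66, 64, 62, 63, 64, 64, 61, 63, 64, 64, 66, 67, 68, 72, 78, 87, 86, 76, 70, 69, 67, 69, 70, 79, 109, 140, 156]
[35, 35, 34, 34, 34, 35, 36, 33, 35, 38, 37, 33, 35, 35, 39, 38, 38, 41, 56, 72, 84, 91, 94, 92, 91, 90, 90, 87, 84, 81, 81, 82, 80, 82, 82, 79, 76, 73, 73, 83, 88, 87, 79, 70, 69, 69, 69, 70, 84, 112, 141, 157]
shoulder front bottom [267.6 199.3] top [267.5 197.8] tip front [268.4 221.3] tip c [268.5 219.6] fingertip z [267.6 191.9]
6 cols, rows 180-232
[91, 104, 90, 69, 53, 46, 44, 41, 38, 34, 38, 37, 37, 35, 34, 34, 37, 40, 36, 36, 40, 36, 39, 35, 36, 37, 38, 44, 54, 62, 67, 65, 67, 64, 65, 65, 65, 64, 66, 66, 66, 66, 67, 64, 67, 69, 68, 70, 82, 114, 145, 160]
[123, 134, 117, 83, 57, 47, 42, 40, 36, 38, 39, 39, 37, 35, 36, 37, 35, 36, 35, 37, 35, 36, 37, 40, 33, 33, 39, 48, 61, 64, 66, 66, 66, 69, 67, 65, 63, 64, 65, 63, 63, 64, 66, 67, 67, 71, 70, 68, 81, 110, 141, 159]
[131, 138, 117, 84, 63, 52, 41, 39, 36, 36, 37, 36, 36, 35, 36, 35, 35, 37, 33, 38, 39, 37, 37, 37, 34, 39, 54, 81, 100, 107, 107, 108, 107, 107, 105, 94, 83, 74, 68, 69, 68, 68, 70, 70, 72, 72, 69, 69, 84, 115, 144, 159]
shoulder front bottom [267.4 208.9] top [267.4 207.5] tip front [268.3 229.9] tip c [268.3 228.2] fingertip z [267.4 201.7]
handle scene0 rows 287.1875 305.4375
pred top-back [326.5 285.6] bottom-front [325.4 307.9]
```

The shoulder edge agrees to about 1 px, so the pose is consistent and errors are about 2 mm or less. Lowering to mid-bore.

>>> play_rows:
  increments:
    - [[-0.005, 0, 0.04, 0, 0, 0, -1], [-0.005, -0.002, 0.1, 0, 0, 0, -1], [-0.005, -0.002, 0.16, 0, 0, 0, -1], [-0.005, -0.002, 0.22, 0, 0, 0, -1], [-0.005, -0.002, 0.27, 0, 0, 0, -1], [-0.005, -0.002, 0.3, 0, 0, 0, -1], [-0.005, -0.002, 0.3, 0, 0, 0, -1]]

```text
time: 17.8
position: [0.5025, 0.0054, 0.2173]
tool_rot: [-2.285, -2.155, 0.001]
ft_force: [-0.6, -1.0, -1.5]
grip_width: 0.246
grip_force: 20.0
```

>>> play_rows:
  increments:
    - [[0, 0, 0.04, 0, 0, 0, -1], [0, 0, 0.1, 0, 0, 0, -1], [0, 0, 0.16, 0, 0, 0, -1], [0, 0, 0.2, 0, 0, 0, -1], [0, 0, 0.22, 0, 0, 0, -1], [0, 0, 0.22, 0, 0, 0, -1], [0, 0, 0.22, 0, 0, 0, -1], [0, 0, 0.22, 0, 0, 0, -1]]

```text
time: 18.6
position: [0.503, 0.0055, 0.1961]
tool_rot: [2.285, 2.156, 0.001]
ft_force: [0.6, -0.5, -1.3]
grip_width: 0.243
grip_force: 20.0
```

>>> play_rows:
  increments:
    - [[0, 0, 0, 0, 0, 0, -1], [0, 0, 0, 0, 0, 0, -1], [0, 0, 0, 0, 0, 0, -1], [0, 0, 0, 0, 0, 0, -1], [0, 0, 0, 0, 0, 0, -1]]

```text
time: 19.1
position: [0.5028, 0.0055, 0.1959]
tool_rot: [2.285, 2.156, 0.0]
ft_force: [-0.2, 0.4, -1.2]
grip_width: 0.246
grip_force: 20.0
```

```bash
python3 -c "
from h import *
go((.503,.0055),.196,-3.3)
im=ctrl.get_image('scene'); cv2.imwrite('pics/scene7.png',im[:,:,::-1])
a=cv2.imread('pics/scene7.png')[205:245,245:300]
cv2.imwrite('pics/c7.png',cv2.resize(a,None,fx=14,fy=14,interpolation=2))"
```

```text
t 19.1 pos [0.5028 0.0055 0.1959] yaw -3.34 w 0.246 gf 20.0 F [-0.2  0.4 -1.2]
shift [ 0.     0.002 -0.001] turn [ 0.0001 -0.0001 -0.0004] q7 -0.08
```

View pics/c7.png

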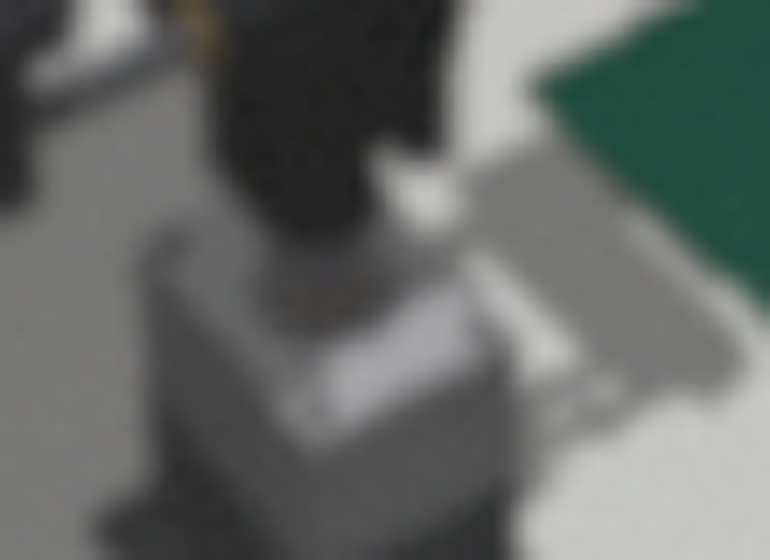

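The crop shows the shoulder above the mouth, the spacer still in place and the stem inside the bore. There's no contact force and the pose is still, so I'm handing in.

```bash
python3 -c "
from bench import ctrl
print(ctrl.close_job())"
```

```text
the job is handed in; nothing more can be done
None
```

I handed the job in at about 19 s: the spacer sits released and flush on the base to about 0.5 mm, and the gripper is holding the probe still and upright, tip about 28 mm above the table and centred to an estimated 2 mm; the hand-in returned no verdict.

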